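# Clear the ramekin and flip the tea caddy open

## Robot

A 6-joint arm with a two-finger parallel gripper is mounted at the origin on the work surface. World frame = base frame: x ahead of the robot, y to its left, z up, the work surface at z = 0. Lengths are in mm, angles in rad, forces in N, time in s.
With the tool pointing down it reaches from about 275 to 1000 mm from the base axis. Payload 8.4 kg.
Tool frame: the origin (TCP) lies between the finger pads; the fingertips stand 22 mm ahead of it and the grasp point (between the pads) lies 3 mm ahead of it (r.nose_length is the z of the fingertips in the tool frame, in mm); z points along the fingers, y is the line along which they close (so a half turn about z gives the same grasp; the last joint's range is limited). The gripper opens to 85 mm and grips with 20 to 120 N. Pads are 22 mm wide; open, the fingers measure 114 mm over their backs; the gripper's body (76 mm by 85 mm) begins 54 mm behind the grasp point. The pads swing forward as they close: fully open they stand 13 mm farther back than shut.
Start: joints at [-0.002, 0.353, 1.633, -0, 1.155, -0.002], TCP at [625.002, -0, 253.281] pointing down, gripper open.
Joint ranges: [-2.63, 2.63], [-0.92, 2.1], [0.06, 2.66], [-1.3, 4.44], [0, 2.69], [-3.02, 3.02]. Speed limits (rad/s): [2.22, 2.22, 2.79, 3.14, 3.14, 3.14].

## Interface

Orientations are given as [roll, pitch, yaw] about the fixed x, y, z axes, in that order (R = Rz(yaw) Ry(pitch) Rx(roll)).
In Python, from rig import r gives the robot as it stands.
- The arm moves only by the shell command python3 steer.py [FORCE], which reads ROWS from standard input. ROWS is 1 to 5 rows, parted by a bar, with the numbers parted by commas; each row has 7 numbers: a rotation vector rx, ry, rz in units of 0.25 rad, then dx, dy, dz in units of 100 mm, then the opening from 0.0 (shut) to 1.0 (fully open); each row shifts and turns the commanded pose from where the row before left it, along the tool's axes as they then stand; what a row does not reach is not made up. A row lasts 1/12 s, in which the tool goes at most 41.7 mm and 0.125 rad, less where a joint would pass 70% of its speed; a pose out of reach is approached as far as the arm can. The fingers move at their own pace and stop on an object; FORCE is the grip in N (left out, the last holds). Time passes only in rows, so rows that do not move let the fingers close. It prints the time, the measured TCP pose, the force, the opening and the grip force at its end. Input that does not fit is refused with a message, and nothing moves.
- r.sense(): the state, without advancing time (a new reading comes with each control period).
- r.grab_frame(name): name is "scene" or "side" or "wrist"; returns the picture (384x512x3 uint8, red, green, blue); there is no depth.
- r.camera_params(name): a dict with "fx", "fy", "cx", "cy" (pixels), "dist_coeffs" ([k1, k2, p1, p2, k3] as OpenCV has them; the pictures are not rectified), "rvec" (rotation vector, rad) and "tvec" (3), from world to camera coordinates, as OpenCV has them. Camera axes: x right, y down, z forward; pixel columns grow to the right and rows downward; lengths in mm; the calibration is good to about 2 mm. A picture is of the moment at which its call begins: read the wrist's pose just before it. camera_params takes no time and is no camera call; for the wrist camera it gives the pose at the moment of the call.
- r.sign_off(): hands the job in; it is judged then, once.
The state is a dict: "clock": time; "qpos": joint angles; "qvel": joint speeds; "joint_efforts": joint torques, N m; "eef_pos": TCP position; "tcp_rot": TCP orientation; "contact_force": force on the tool from outside, world axes, zero at the start; "wrist_torque": the same for the moment, N m; "opening": opening from 0.0 (shut) to 1.0 (fully open); "grasp_force": force on a finger pad.
Only numpy, scipy, OpenCV 4.12 (cv2) and the standard library are available. Lean on these libraries where they do the work, as an engineer would, in place of code of your own. Each camera call takes 0.05 s, during which the arm holds its last target. There are 200 camera calls.

## Task

The white ramekin stands in front of the low, wide wooden tea caddy. First, with the lid still shut, slide it sideways along the table with a fingertip until no part of it is in front of the caddy any more; then push the caddy's lid up by its front tongue and over backwards until it stays open by its own weight, and leave it so. Push lightly, do not pinch, lift or tip anything, do not shove the caddy along, and leave the tall narrow caddy shut and everything else where it is.

Things in the scene. Friction and masses are not known exactly. Their poses are not given: they have to be found in the camera images.
- caddy: Low, wide wooden tea caddy: box 100 (x) x 140 (y) x 100 mm high, about 1.6 kg, loose on the table. Origin: centre of its underside. Its x axis points from front to back, z up; the front face is at x = -50 mm and faces roughly to the robot. The lid, 9 mm thick (top at z = 109 mm when shut), is hinged along the back top edge.
- caddy_lid (a joint): Lid angle of the low caddy in rad: 0 shut, 1.57 upright, 1.92 at its stop, leaning back. A free, nearly frictionless hinge: below about 1.57 it falls shut, beyond it falls open and rests at the stop. Lid about 0.16 kg, some 1 N at the tongue lifts it.
- caddy_lip (a point): Middle of the front lower edge of the lid's tongue on the low caddy. The tongue is 60 mm wide (y), 7 mm thick and sticks out 30 mm beyond the box's front; its underside is free, 101 mm above the table when shut. The point moves with the lid, 130 mm from the hinge line.
- caddy_hinge (a point): Middle of the hinge line of the low caddy: back top edge of the box, 100 mm above the table, 50 mm behind the box's centre. The hinge line runs along the caddy's y axis.
- ramekin: White ceramic ramekin, round and open: outer diameter 80 mm at the foot and 84 mm at the rim, 42 mm high, wall 4 mm, inner floor 5 mm above the table, about 0.2 kg, standing loose. Origin: centre of its underside. It starts about 15 cm in front of the low caddy's centre.
- tall: The other wooden caddy, to be left shut: tall and narrow, 80 x 80 x 150 mm high, same wood, with a 40 mm wide tongue that sticks out 30 mm at the top of its front. Origin: centre of its underside; front towards the robot.
- tall_lid (a joint): Lid angle of the tall caddy in rad, 0 shut.
- colander: Empty pink plastic colander, rim diameter 210 mm, with two lugs 285 mm over all along its y axis, 85 mm high. Origin: centre of its underside.
- jar: Closed glass jar with a clamp lid, diameter 80 mm, 122 mm high. Origin: centre of its underside.
- rolling_pin: Wooden rolling pin lying along its y axis, barrel diameter 48 mm, 360 mm long over the handles. Origin: middle of its length, on the table.
- trivet: Flat black silicone trivet, diameter 160 mm, 7 mm thick. Origin: centre of its underside.
- mug: Blue ceramic mug, diameter 76 mm, 85 mm high, handle along its +y. Origin: centre of its underside.

How it is judged:
By the outcome, as a careful person would: the job done as asked, in the order asked, and still so for the second after the job is handed in, with the robot touching nothing.
It also fails if it takes over 58 s, if anything falls off the work surface, if the arm or the gripper's body presses on something with over 40 N, if the wrist force passes 120 N, or if a joint passes its speed limit or range.

## Working session

There is one attempt and no reset: what is moved stays moved. The work goes in short steps, Python scripts to look and compute and a shell command to move; the robot and the scene stay as the last step left them, time stands still between calls to the robot, and variables do not carry over. Pictures are saved under pics/ and viewed, at most 11 in all, crops included, and the job is handed in when it is done.

```bash
ls; mkdir -p pics
python3 - <<'E'
from rig import r
import cv2
for n in("scene","side"):
    im=r.grab_frame(n); cv2.imwrite(f"pics/{n}0.png",im[:,:,::-1])
    p=r.camera_params(n); print(n,p)
print(r.sense())
E
```

```text
pics
rig.py
steer.py
scene {'fx': 479.4377752170602, 'fy': 479.4377752170602, 'cx': 260.7114251482064, 'cy': 200.20111665654588, 'dist_coeffs': array([-0.14687763,  0.        ,  0.        ,  0.        ,  0.        ]), 'rvec': array([ 1.4563456 ,  2.06278917, -0.86922793]), 'tvec': array([ 192.46018583, -305.39498824, 2252.79268872])}
side {'fx': 418.6857119002303, 'fy': 418.6857119002303, 'cx': 259.3574058669881, 'cy': 195.7503948380914, 'dist_coeffs': array([-0.10367661,  0.        ,  0.        ,  0.        ,  0.        ]), 'rvec': array([ 2.08256195, -0.09719631,  0.06210749]), 'tvec': array([-595.73138723,  136.61690221, 1254.79559474])}
{'clock': 0.1, 'qpos': array([-2.38384000e-03,  3.53592520e-01,  1.63407687e+00,  1.03954890e-05,
        1.15519359e+00, -2.41594121e-03]), 'qvel': array([ 0.00022634, -0.00320842, -0.00209199,  0.00011981, -0.00089072,
       -0.00075902]), 'joint_efforts': array([ 4.27485766e-04, -6.06356549e+01, -3.42817569e+01, -7.40920814e-05,
        3.91241178e-03, -4.99377973e-05]), 'eef_pos': array([6.24591639e+02, 1.41249495e-02, 2.52620901e+02]), 'tcp_rot': array([-3.14032235e+00, -1.25742188e-05,  1.57082422e+00]), 'contact_force': array([-1.15282685,  0.39725706,  0.55925675]), 'wrist_torque': array([ 0.02481299,  0.00544182, -0.06004494]), 'grasp_force': 0.0, 'opening': 0.9992234473141249}
```

View pics/scene0.png

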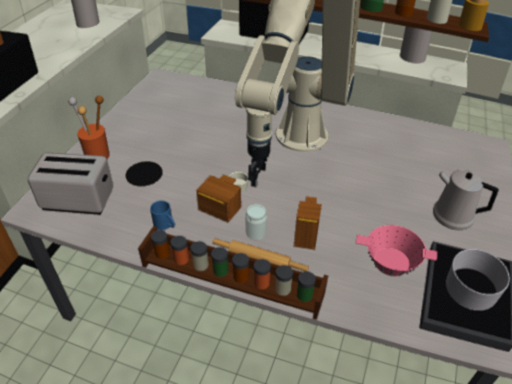

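View pics/side0.png

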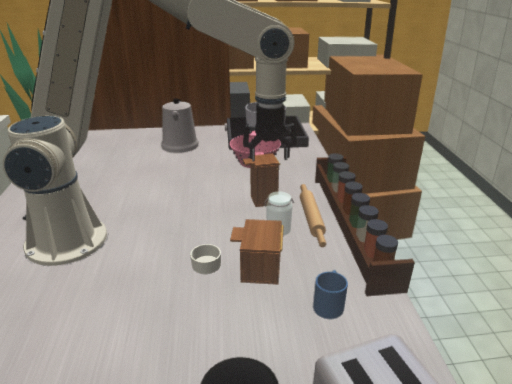

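The side view shows the ramekin at about (206,259) and the low caddy at about (262,250) with its tongue at (237,234). The jar is at (280,213) and the tall caddy at (264,180). I'll measure more closely with enlarged crops.

```bash
cat > h.py <<'E'
import numpy as np, cv2
from rig import r
def ray(p,uv):
    K=np.array([[p["fx"],0,p["cx"]],[0,p["fy"],p["cy"]],[0,0,1]])
    n=cv2.undistortPoints(np.array([[uv]],float),K,np.array(p["dist_coeffs"]))[0,0]
    R=cv2.Rodrigues(p["rvec"])[0]; return -R.T@p["tvec"], R.T@np.array([n[0],n[1],1])
def onz(p,uv,z):
    c,d=ray(p,uv); return (c+d*(z-c[2])/d[2]).round(1)
def two(p,a,q,b):
    c,d=ray(p,a); e,f=ray(q,b)
    s=np.linalg.lstsq(np.c_[d,-f],e-c,rcond=None)[0]; P,Q=c+d*s[0],e+f*s[1]
    return ((P+Q)/2).round(1), np.linalg.norm(P-Q).round(1)
E
python3 - <<'E'
from h import *
p=r.camera_params("side");s=r.camera_params("scene")
for n,uv,z in[("ram rim c",(206,252),42),("tongue",(232,234),101),("jarfoot",(279,230),0),("mugfoot",(329,308),0),("tallfoot",(265,200),0),("trivet",(240,378),0)]: print(n,onz(p,uv,z))
im=r.grab_frame("side")[200:320,170:330]
a=cv2.resize(im,(800,600),interpolation=cv2.INTER_CUBIC)
cv2.imwrite("pics/sidec.png",a[:,:,::-1])
im=r.grab_frame("scene")[150:270,180:340]
cv2.imwrite("pics/scenec.png",cv2.resize(im,(800,600),interpolation=cv2.INTER_CUBIC)[:,:,::-1])
E
```

```text
ram rim c [ 437.3 -149.2   42. ]
tongue [ 510.  -154.4  101. ]
jarfoot [660.4   1.    0. ]
mugfoot [ 736.5 -348.5    0. ]
tallfoot [636.8 192.    0. ]
trivet [ 508.  -528.7    0. ]
```

View pics/sidec.png

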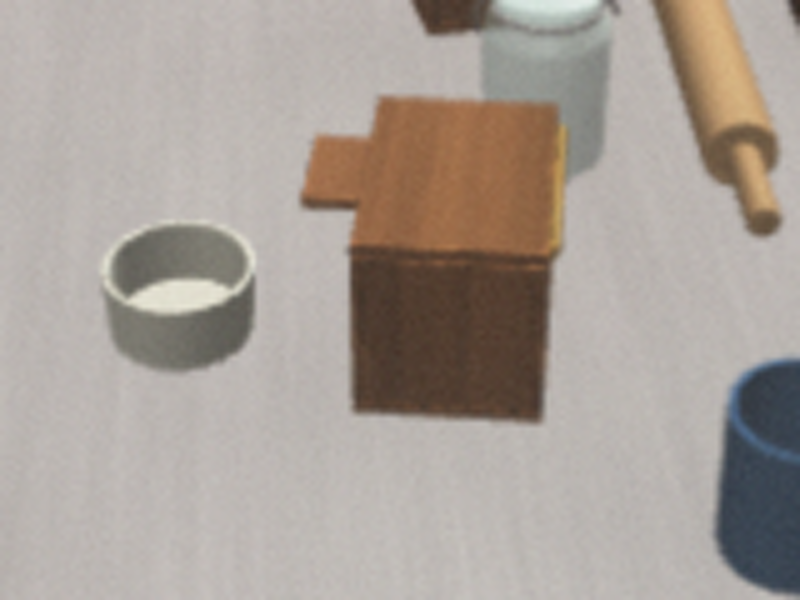

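View pics/scenec.png

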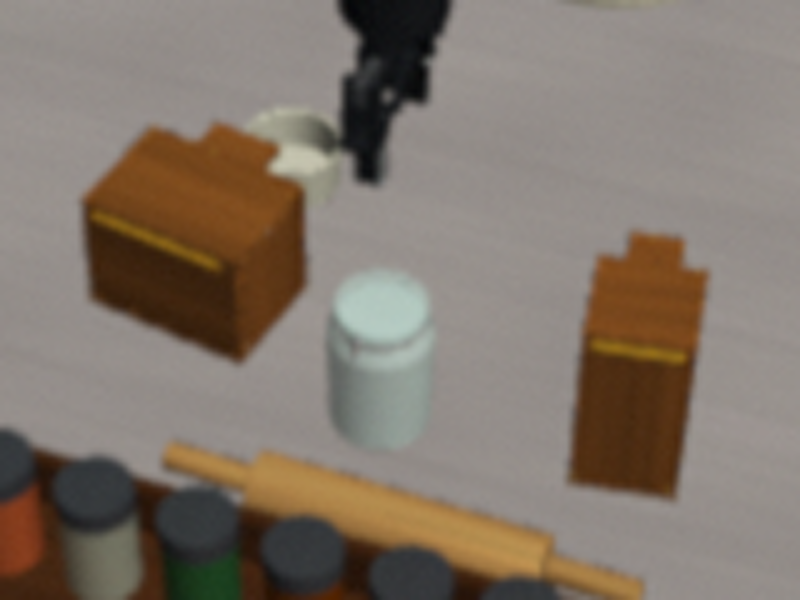

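Side crop: ramekin rim spans u 103–255 and v 222–313. The caddy's lid corners are (350,248), (378,97), (558,103) and (553,253), and the tongue front is (302,203)–(315,136). Scene crop: the same lid corners are (155,127), (302,190), (240,262) and (88,203). The ramekin is partly hidden behind the caddy.

Run:
```python
from h import *
p=r.camera_params("side");s=r.camera_params("scene")
S=lambda u,v:(170+u/5-.4,200+v/5-.4); C=lambda u,v:(180+u/5-.4,150+v/5-.4)
for n,a,b in[("front y-",(350,248),(155,127)),("front y+",(378,97),(302,190)),("back y+",(558,103),(240,262)),("back y-",(553,253),(88,203)),("tong y+",(315,136),(278,150)),("tong y-",(303,202),(215,122))]:
    print(n,two(p,S(*a),s,C(*b)),onz(p,S(*a),109),onz(s,C(*b),109))
for n,a in[("foot f",(354,411)),("foot b",(542,419))]: print(n,onz(p,S(*a),0))
for n,a in[("rimL",(103,267)),("rimR",(255,267)),("rimTop",(180,222)),("rimBot",(180,314))]: print(n,onz(p,S(*a),42))
print("rambot",onz(p,S(180,370),0))
for n,u,v in [("jar foot",380,445)]: print(n,onz(s,C(u,v),0))
# wrist
w=r.camera_params("wrist"); 
for P in [(437,-150,42),(560,-150,109)]: print(cv2.projectPoints(np.array([P],float),w["rvec"],w["tvec"],np.array([[w["fx"],0,w["cx"]],[0,w["fy"],w["cy"]],[0,0,1]]),w["dist_coeffs"])[0].ravel())
```

```text
front y- (array([ 525.2, -231.2,  107.9]), np.float64(2.8)) [ 526.1 -234.3  109. ] [ 524.5 -230.4  109. ]
front y+ (array([550.4, -96.3, 107.9]), np.float64(3.1)) [549.3 -95.9 109. ] [553.5 -96.1 109. ]
back y+ (array([ 646.6, -110.6,  110.4]), np.float64(4.1)) [ 648.2 -111.   109. ] [ 642.8 -110.7  109. ]
back y- (array([ 625. , -243.7,  108.2]), np.float64(5.1)) [ 626.4 -247.5  109. ] [ 622.7 -242.8  109. ]
tong y+ (array([ 513.6, -130.7,  107.2]), np.float64(2.2)) [ 512.8 -132.   109. ] [ 516.9 -130.1  109. ]
tong y- (array([ 503.2, -189.4,  107.7]), np.float64(2.6)) [ 504.1 -192.7  109. ] [ 502.9 -188.6  109. ]
foot f [ 526.1 -231.3    0. ]
foot b [ 624.  -246.6    0. ]
rimL [ 394.3 -150.1   42. ]
rimR [ 477.1 -157.1   42. ]
rimTop [ 435.7 -111.8   42. ]
rimBot [ 436.8 -194.7   42. ]
rambot [ 434.1 -190.     0. ]
jar foot [685.2  14.6   0. ]
[124.91207904 271.94096397]
[202.19622137 305.05584548]
```
Caddy: center: front edge (525,-231.5)->(551,-96): direction (26,135)/137 : yaw: y axis (0.186?,0.98). x-axis: (96,-14)→ and (99,-13): angle -0.14 rad; y axis angle: atan(25/135)=0.18. Mean yaw ≈ -0.16. Center = mean of four ≈ (587,-170). x axis = (0.987,-0.16), y axis =(0.16,0.987). Tongue mid front: (508,-160): predicted center-80*x = (508, -157). Good.

The low caddy's centre is at about (587,-170) with yaw -0.16, and the ramekin is at (436,-153). Measured heights match the text. I'll push the ramekin to the robot's right with the gripper shut, starting from its left side.

Units first: shifts go in units of 100 mm and turns go in units of 0.25 rad. So -32.4 mm is -0.324, -22.5 mm is -0.225, 0.08 rad is 0.32.

```bash
echo '0,0,0.32,-0.225,-0.324,0,0 | 0,0,0.32,-0.225,-0.324,0,0 | 0,0,0,-0.225,-0.324,0,0 | 0,0,0,-0.225,-0.324,0,0 | 0,0,0,-0.225,-0.324,0,0' | python3 steer.py 20
echo '0,0,0,0,0,0.3,0 | 0,0,0,0,0,0.3,0 | 0,0,0,0,0,0.3,0 | 0,0,0,0,0,0.3,0 | 0,0,0,0,0,0,0' | python3 steer.py
```

Run:
```python
from h import *
s=r.sense(); print(r.nose_length,s["qpos"].round(3),s["eef_pos"].round(1),s["tcp_rot"].round(3))
w=r.camera_params("wrist"); print(-cv2.Rodrigues(w["rvec"])[0].T@w["tvec"])
cv2.imwrite("pics/w1.png",r.grab_frame("wrist")[:,:,::-1])
```

```text
clock: 0.62
eef_pos: [449.9, -93.9, 253.0]
tcp_rot: [-3.141, 0.0, 1.411]
contact_force: [0.2, 0.5, 0.4]
opening: 0.3
grasp_force: 0.0
clock: 1.03
eef_pos: [448.5, -92.9, 129.1]
tcp_rot: [-3.134, -0.0, 1.411]
contact_force: [-2.6, -0.4, 0.3]
opening: -0.003
grasp_force: 0.0
22.0 [-0.208  0.272  2.085  0.     0.791 -0.047] [448.5 -92.9 129.1] [-3.134 -0.     1.411]
[460.81968565 -21.68429553 249.64335357]
```

View pics/w1.png

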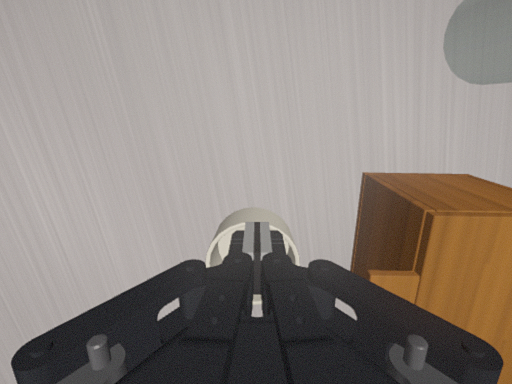

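The wrist view shows the ramekin rim spanning u 207–300 (v about 257), centred under the fingertips. The caddy with its tongue (390,285) is to the right, well clear. I'll check the rim centre.

```bash
python3 - <<'E'
from h import *
w=r.camera_params("wrist")
for uv in[(207,257),(300,257),(253,207)]: print(onz(w,uv,42))
E
echo '0,0,0,0.1,0,0,0 | 0,0,0,0,0,0.3,0 | 0,0,0,0,0,0.3,0 | 0,0,0,0,0,0.32,0 | 0,0,0,0,0,0,0' | python3 steer.py
```

```text
[ 397.  -138.8   42. ]
[ 478.2 -151.7   42. ]
[444.9 -98.8  42. ]
clock: 1.5
eef_pos: [452.1, -82.7, 39.0]
tcp_rot: [-3.137, -0.0, 1.411]
contact_force: [-1.2, 0.7, -0.3]
opening: 0.006
grasp_force: 0.0
```

In the tool's units: -6 mm is -0.06, -4 mm is -0.04.

```bash
echo '0,0,0,-0.04,-0.04,0.03,0 | 0,0,0,-0.06,0,0,0 | 0,0,0,-0.06,0,0,0 | 0,0,0,-0.06,0,0,0 | 0,0,0,-0.06,0,0,0' | python3 steer.py |grep -E 'eef|force'
echo '0,0,0,-0.06,0,0,0 | 0,0,0,-0.06,0,0,0 | 0,0,0,-0.06,0,0,0 | 0,0,0,-0.06,0,0,0 | 0,0,0,-0.06,0,0,0' | python3 steer.py|grep -E 'eef|force'
echo '0,0,0,-0.06,0,0,0 | 0,0,0,-0.06,0,0,0 | 0,0,0,-0.06,0,0,0 | 0,0,0,-0.06,0,0,0 | 0,0,0,0,0,0,0' | python3 steer.py|grep -E 'eef|force'
cat > ram.py <<'E'
from h import *
p=r.camera_params("side"); im=r.grab_frame("side")
h=cv2.cvtColor(im,cv2.COLOR_RGB2HSV).astype(int); 
roi=im[200:340,150:250].astype(int)
m=((roi[:,:,0]-roi[:,:,2]>6)).astype(np.uint8)  # ceramic is yellowish vs greyish table
c=cv2.resize(im[190:340,140:340],(800,600),interpolation=cv2.INTER_CUBIC)
import sys; cv2.imwrite(sys.argv[1],c[:,:,::-1])
E
python3 ram.py pics/s2.png
```

```text
eef_pos: [446.0, -111.6, 39.8]
contact_force: [1.0, 2.4, 0.6]
grasp_force: 0.9
eef_pos: [440.0, -140.9, 38.3]
contact_force: [0.1, 1.3, 1.8]
grasp_force: 0.9
eef_pos: [436.3, -165.0, 38.2]
contact_force: [0.4, 0.9, -0.5]
grasp_force: 0.0
```

View pics/s2.png

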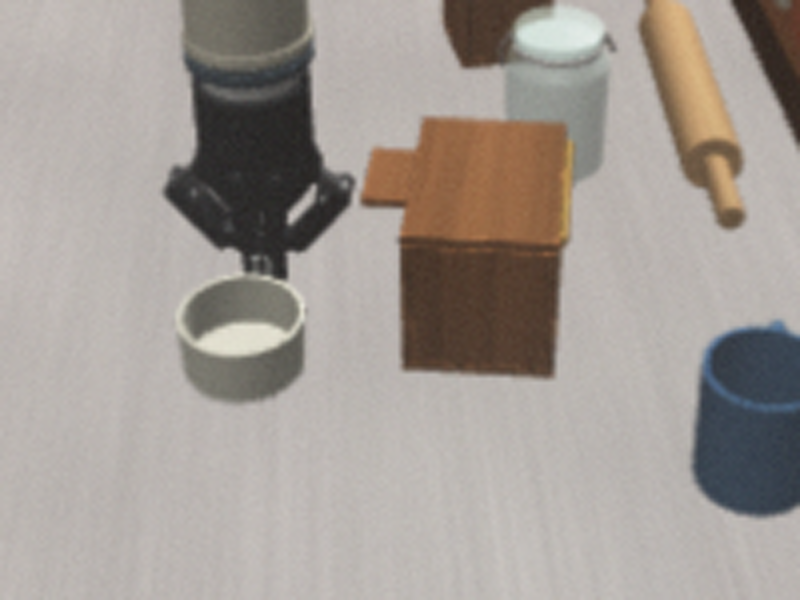

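The side crop shows the ramekin rim at u 178–306, v 273–352, pushed about half way. It has drifted slightly to the left relative to the finger at (262,265), and the caddy hasn't moved.

Run:
```python
from h import *
p=r.camera_params("side"); C=lambda u,v:(140+u/4-.4,190+v/4-.4)
for a in[(178,313),(306,313),(242,273),(242,352)]: print(onz(p,C(*a),42))
def loc(P): d=np.array(P[:2])-[587,-170]; return (d@[.987,-.16], d@[.16,.987])
a=(onz(p,C(178,313),42)+onz(p,C(306,313),42))/2; b=(onz(p,C(242,273),42)+onz(p,C(242,352),42))/2
print(loc(a),loc(b),loc(r.sense()["eef_pos"]))
```

```text
[ 381.2 -212.8   42. ]
[ 464.4 -219.7   42. ]
[ 421.8 -173.9   42. ]
[ 423.8 -255.    42. ]
(np.float64(-154.66540000000003), np.float64(-71.92075000000001)) (np.float64(-154.9534), np.float64(-70.14415)) (np.float64(-149.68605295268117), np.float64(-18.765373649122495))
```

In the tool's units: -7 mm is -0.07, -6 mm is -0.06.

```bash
echo '0,0,0,0.04,-0.07,0,0 | 0,0,0,0,0,0,0 | 0,0,0,-0.06,0,0,0 | 0,0,0,-0.06,0,0,0 | 0,0,0,-0.06,0,0,0' | python3 steer.py |grep -E 'eef|force'
echo '0,0,0,-0.06,0,0,0 | 0,0,0,-0.06,0,0,0 | 0,0,0,-0.06,0,0,0 | 0,0,0,-0.06,0,0,0 | 0,0,0,-0.06,0,0,0' | python3 steer.py|grep -E 'eef|force'
echo '0,0,0,-0.06,0,0,0 | 0,0,0,-0.06,0,0,0 | 0,0,0,-0.06,0,0,0 | 0,0,0,-0.04,0,0,0 | 0,0,0,0,0,0,0' | python3 steer.py|grep -E 'eef|force'
python3 ram.py pics/s3.png
```

```text
eef_pos: [427.3, -177.1, 38.3]
contact_force: [1.1, 0.8, -0.8]
grasp_force: 0.4
eef_pos: [422.3, -207.0, 38.3]
contact_force: [0.6, 0.7, -0.4]
grasp_force: 0.4
eef_pos: [419.0, -228.8, 38.3]
contact_force: [0.2, -0.2, -1.0]
grasp_force: 0.0
```

View pics/s3.png

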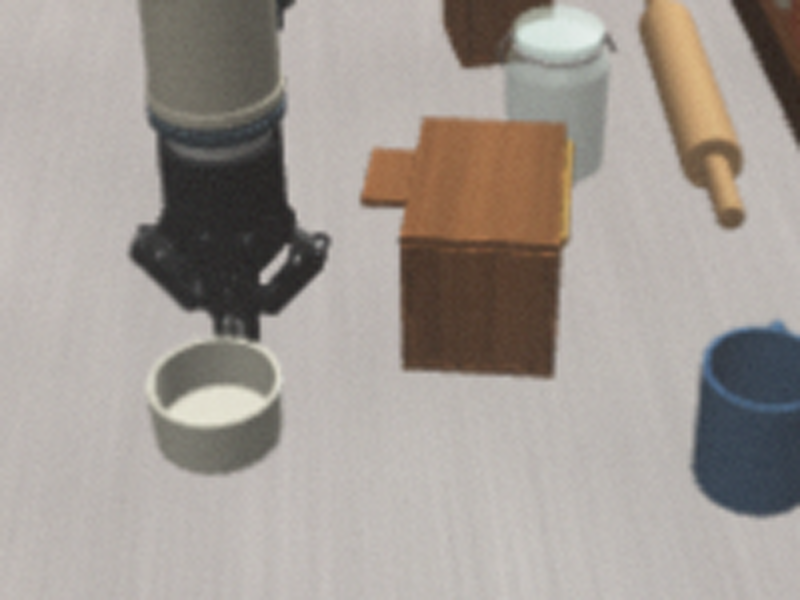

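The side crop shows the ramekin rim at u 148–283, v 338–423, standing upright with the caddy unmoved. Next I'll back off, rise and start tilting while checking the result.

In the tool's units: 8 mm is 0.08, -40 mm is -0.4.

```bash
echo '0,0,0,0.08,0,0,0 | 0,0,0,0.12,0,0,0 | 0,0,0,0,0,-0.4,0 | 0,0,0,0,0,-0.4,0 | 0,0,0,0,0,-0.4,0' | python3 steer.py |grep -E 'eef|force'
echo '0,0,0,0.25,0,-0.3,0 | 0,0,0,0.3,0,-0.2,0 | -0.48,0,0,0.3,0.1,0,0 | -0.48,0,0,0,0,0,0 | -0.48,0,0,0,0,0,0' | python3 steer.py|grep -E 'eef|rot|force'
python3 - <<'E'
from h import *
p=r.camera_params("side"); C=lambda u,v:(140+u/4-.4,190+v/4-.4)
def loc(P): d=np.array(P[:2])-[587,-170]; return (d@[.987,-.16], d@[.16,.987])
a=(onz(p,C(148,380),42)+onz(p,C(283,380),42))/2; b=(onz(p,C(215,338),42)+onz(p,C(215,423),42))/2
print(loc(a),loc(b)); s=r.sense();print(s["qpos"].round(3),loc(s["eef_pos"]),s["clock"])
E
```

```text
eef_pos: [421.4, -206.3, 158.9]
contact_force: [1.0, 0.3, -0.5]
grasp_force: 0.0
eef_pos: [446.7, -123.5, 209.5]
tcp_rot: [2.774, 0.0, 1.414]
contact_force: [0.2, 1.7, -0.1]
grasp_force: 0.0
(np.float64(-158.99165000000005), np.float64(-137.39940000000004)) (np.float64(-159.43175), np.float64(-136.5591))
[-0.311 -0.003  2.245  0.108  0.538 -0.237] (np.float64(-145.90424956931002), np.float64(23.45475661467192)) 4.9333
```

The ramekin is at local y -137, so it clears the caddy's edge by about 25 mm. Next I'll tilt further and centre on the tongue.

In the tool's units: -10 mm is -0.1, -11 mm is -0.11, -0.12 rad is -0.48.

```bash
echo '-0.48,0,0,-0.11,0,0,0 | -0.48,0,0,-0.1,0,0,0 | -0.48,0,0,0,0,0,0 | -0.24,0,0,0,0,0,0 | 0,0,0,0,0,0,0' | python3 steer.py|grep -E 'eef|rot|force'
python3 - <<'E'
from h import *
def loc(P): d=np.array(P[:2])-[587,-170]; return (d@[.987,-.16], d@[.16,.987])
s=r.sense();print(s["qpos"].round(3),loc(s["eef_pos"]),s["clock"])
E
```

```text
eef_pos: [446.4, -129.3, 207.5]
tcp_rot: [2.523, -0.03, 1.434]
contact_force: [-0.6, 0.7, -0.6]
grasp_force: 0.0
[-0.409 -0.038  2.401  0.787  0.257 -0.978] (np.float64(-145.24191945343313), np.float64(17.697697593676512)) 5.35
```

Near wrist singularity (q5 → 0). I'll turn the tool a quarter turn about its own axis, so the wrist can flip within range. This also lays the two fingers side by side under the tongue.

In the tool's units: 0.12 rad is 0.48.

```bash
echo '0,0,0.48,0,0,0,0 | 0,0,0.48,0,0,0,0 | 0,0,0.48,0,0,0,0 | 0,0,0.48,0,0,0,0 | 0,0,0.48,0,0,0,0' | python3 steer.py|grep -E 'rot'
echo '0,0,0.48,0,0,0,0 | 0,0,0.48,0,0,0,0 | 0,0,0.48,0,0,0,0 | 0,0,0.48,0,0,0,0 | 0,0,0.48,0,0,0,0' | python3 steer.py|grep -E 'rot'
echo '0,0,0.48,0,0,0,0 | 0,0,0.48,0,0,0,0 | 0,0,0.48,0,0,0,0 | 0,0,0,0,0,0,0' | python3 steer.py|grep -E 'eef|rot|force'
cat > st.py <<'E'
from h import *
from scipy.spatial.transform import Rotation as Ro
def loc(P): d=np.array(P[:2])-[587,-170]; return np.array([d@[.987,-.16], d@[.16,.987],P[2]])
s=r.sense();R=Ro.from_euler("xyz",s["tcp_rot"]).as_matrix()
L=np.array([[.987,-.16,0],[.16,.987,0],[0,0,1]])
t=loc(s["eef_pos"])
print("q",s["qpos"].round(2),"clock",round(s["clock"],2),"F",s["contact_force"].round(1))
print("tcp local",t.round(1)); print("tool axes in caddy frame (columns)\n",(L@R).round(3))
up=R[:,0]; print("tip upper corner",(t+L@R@[11,0,22]).round(1))
E
python3 st.py
```

```text
tcp_rot: [2.629, -0.36, 0.915]
tcp_rot: [2.925, -0.582, 0.285]
eef_pos: [448.0, -130.3, 208.4]
tcp_rot: [-3.111, -0.617, -0.15]
contact_force: [0.7, -0.6, 1.5]
grasp_force: 0.0
q [-0.41 -0.04  2.4   0.77  0.26  0.61] clock 6.52 F [ 0.7 -0.6  1.5]
tcp local [-143.5   17.   208.4]
tool axes in caddy frame (columns)
 [[ 0.816  0.029  0.578]
 [ 0.009 -0.999  0.037]
 [ 0.578 -0.025 -0.815]]
tip upper corner [-121.9   17.9  196.9]
```

In the tool's units: 5 mm is 0.05, 4 mm is 0.04, 0.06 rad is 0.24.

```bash
echo '0,0.24,0,0,0.04,0,0 | 0,0.24,0,0,0.04,0,0 | 0,0.24,0,0,0.04,0,0 | 0,0.24,0,0,0.05,0,0 | 0,0.24,0,0,0,0,0' | python3 steer.py|grep -E 'rot'
echo '0,0.24,0,0,0,0,0 | 0,0.24,0,0,0,0,0 | 0,0.24,0,0,0,0,0 | 0,0.24,0,0,0,0,0 | 0,0.24,0,0,0,0,0' | python3 steer.py|grep -E 'rot'
python3 st.py
```

```text
tcp_rot: [-3.086, -0.747, -0.143]
tcp_rot: [-3.051, -0.985, -0.173]
q [-0.54  0.11  2.61  2.44  0.64 -1.19] clock 7.35 F [ 0.9  0.3 -0.4]
tcp local [-144.    22.2  206.4]
tool axes in caddy frame (columns)
 [[ 0.553  0.063  0.831]
 [-0.007 -0.997  0.08 ]
 [ 0.833 -0.05  -0.551]]
tip upper corner [-119.6   23.8  203.4]
```

In the tool's units: -20 mm is -0.2, 6 mm is 0.06, -0.067 rad is -0.268.

```bash
echo '-0.268,0,0.176,-0.2,0.06,0.17,0 | 0,0,0,-0.2,0.06,0.17,0 | 0,0,0,-0.2,0.06,0.17,0 | 0,0,0,-0.2,0.06,0.17,0 | 0,0,0,0,0,0,0' | python3 steer.py|grep -E 'rot'
python3 st.py
```

```text
tcp_rot: [-3.025, -0.966, -0.24]
q [-0.54  0.56  2.62  2.71  1.01 -1.51] clock 7.77 F [0.4 0.3 0.6]
tcp local [-133.3    9.5  102.3]
tool axes in caddy frame (columns)
 [[ 0.567  0.017  0.824]
 [-0.045 -0.998  0.051]
 [ 0.823 -0.066 -0.565]]
tip upper corner [-109.    10.1   98.9]
```

In the tool's units: -12 mm is -0.12, -13 mm is -0.13.

```bash
echo '0,0,0,-0.13,0.06,0.09,0 | 0,0,0,-0.12,0.06,0.08,0 | 0,0,0,0,0,0,0 | 0,0,0,0,0,0,0' | python3 steer.py|grep -E 'rot'
python3 st.py; python3 ram.py pics/s4.png
```

```text
tcp_rot: [-3.032, -0.981, -0.237]
q [-0.58  0.67  2.61  2.7   1.11 -1.57] clock 8.1 F [ 0.5 -0.4  0.2]
tcp local [-130.9   -1.9   81. ]
tool axes in caddy frame (columns)
 [[ 0.554  0.015  0.832]
 [-0.042 -0.998  0.046]
 [ 0.831 -0.061 -0.553]]
tip upper corner [-106.5   -1.4   78. ]
```

View pics/s4.png

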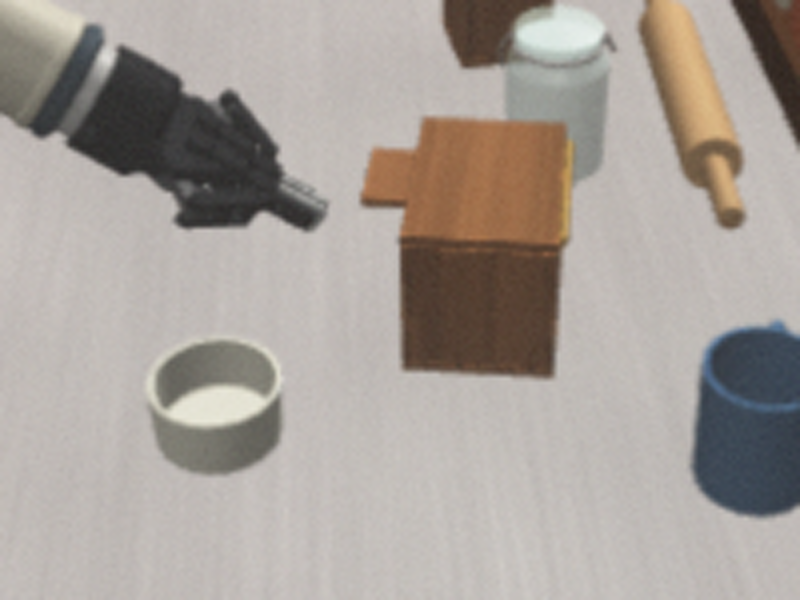

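The side crop shows the shut fingertips at (320,215), tilted toward the space under the tongue (365–415, 150–205) and still in front of it. The ramekin is clear. I'll insert under the tongue and rise to contact.

In the tool's units: 8.5 mm is 0.085, 4.5 mm is 0.045.

```bash
echo '0,0,0,0.045,0,0.085,0 | 0,0,0,0.045,0,0.085,0 | 0,0,0,0.045,0,0.085,0 | 0,0,0,0.045,0,0.085,0 | 0,0,0,0,0,0,0' | python3 steer.py|grep -E 'force'
python3 st.py
echo '0,0,0,0.042,-0.003,-0.028,0 | 0,0,0,0.042,-0.003,-0.028,0 | 0,0,0,0.042,-0.003,-0.028,0 | 0,0,0,0.042,-0.003,-0.028,0 | 0,0,0,0,0,0,0' | python3 steer.py|grep -E 'force'
python3 st.py
```

```text
contact_force: [0.8, 0.0, 1.0]
grasp_force: 0.0
q [-0.51  0.65  2.53  2.75  1.03 -1.52] clock 8.57 F [0.8 0.  1. ]
tcp local [-90.   -1.9  77.4]
tool axes in caddy frame (columns)
 [[ 0.551  0.015  0.834]
 [-0.041 -0.998  0.044]
 [ 0.833 -0.059 -0.55 ]]
tip upper corner [-65.6  -1.4  74.4]
contact_force: [-1.2, -0.1, -0.7]
grasp_force: 0.6
q [-0.52  0.58  2.54  2.73  0.96 -1.49] clock 8.98 F [-1.2 -0.1 -0.7]
tcp local [-93.4  -2.1  97.3]
tool axes in caddy frame (columns)
 [[ 0.554  0.013  0.832]
 [-0.042 -0.998  0.044]
 [ 0.831 -0.06  -0.553]]
tip upper corner [-69.   -1.6  94.3]
```

In the tool's units: -3.1 mm is -0.031, -0.5 mm is -0.005.

```bash
echo '0,0,0,0.082,-0.005,-0.031,0 | 0,0,0,0.082,-0.005,-0.031,0 | 0,0,0,0.082,-0.005,-0.031,0 | 0,0,0,0.082,-0.005,-0.031,0 | 0,0,0,0.082,-0.005,-0.031,0' | python3 steer.py|grep -E 'force'
echo '0,0,0,0.078,-0.004,-0.004,0 | 0,0,0,0.078,-0.004,-0.004,0 | 0,0,0,0.078,-0.004,-0.004,0 | 0,0,0,0.078,-0.004,-0.004,0 | 0,0,0,0,0,0,0' | python3 steer.py|grep -E 'force'
python3 st.py;python3 ram.py pics/s5.png
```

```text
contact_force: [-0.5, 0.1, -0.9]
grasp_force: 0.3
contact_force: [0.3, -0.2, -0.2]
grasp_force: 0.3
q [-0.48  0.33  2.48  2.64  0.69 -1.31] clock 9.82 F [ 0.3 -0.2 -0.2]
tcp local [-66.6  -2.  167.4]
tool axes in caddy frame (columns)
 [[ 0.553  0.013  0.833]
 [-0.042 -0.998  0.043]
 [ 0.832 -0.059 -0.552]]
tip upper corner [-42.2  -1.5 164.4]
```

View pics/s5.png

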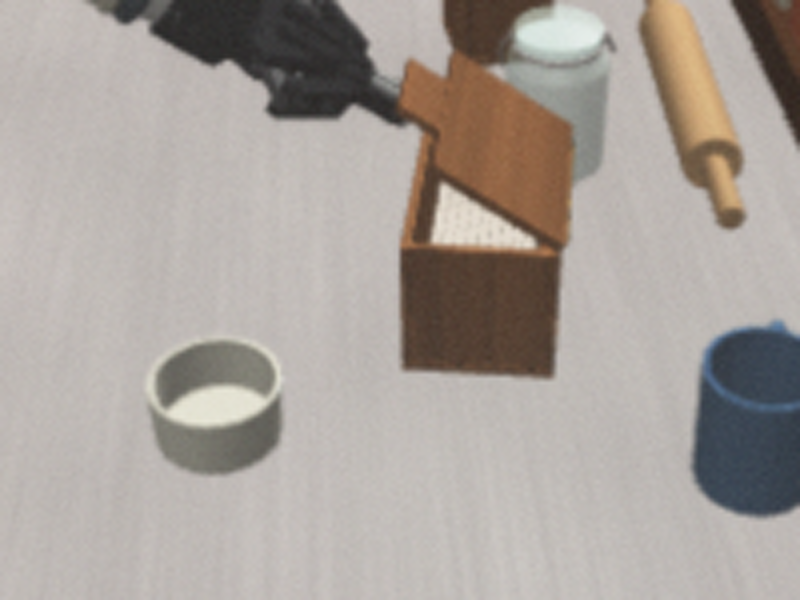

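The lid is open about 35° with the fingertips under the tongue at (400,105), and the caddy's foot hasn't moved (405,370). Continuing the arc.

In the tool's units: 7.6 mm is 0.076, 1.5 mm is 0.015.

```bash
echo '0,0,0,0.076,-0.002,0.015,0 | 0,0,0,0.076,-0.002,0.015,0 | 0,0,0,0.076,-0.002,0.015,0 | 0,0,0,0.076,-0.002,0.015,0' | python3 steer.py|grep -E 'force'
echo '0,0,0,0.067,-0.001,0.032,0 | 0,0,0,0.067,-0.001,0.032,0 | 0,0,0,0.067,-0.001,0.032,0 | 0,0,0,0.067,-0.001,0.032,0 | 0,0,0,0.067,-0.001,0.032,0' | python3 steer.py|grep -E 'force'
echo '0,0,0,0.04,0,0.04,0 | 0,0,0,0.04,0,0.04,0 | 0,0,0,0.03,0,0.03,0 | 0,0,0,0.03,0,0.03,0 | 0,0,0,0,0,0,0' | python3 steer.py|grep -E 'force'
python3 st.py;python3 ram.py pics/s6.png
```

```text
contact_force: [-0.6, 0.2, -1.4]
grasp_force: 0.3
contact_force: [-0.6, -0.8, 0.1]
grasp_force: 0.1
contact_force: [-0.8, -0.4, 0.8]
grasp_force: 0.1
q [-0.42  0.27  2.33  2.56  0.49 -1.15] clock 11.03 F [-0.8 -0.4  0.8]
tcp local [  6.7  -2.2 211. ]
tool axes in caddy frame (columns)
 [[ 0.554  0.013  0.832]
 [-0.042 -0.998  0.044]
 [ 0.831 -0.06  -0.553]]
tip upper corner [ 31.1  -1.7 208. ]
```

View pics/s6.png

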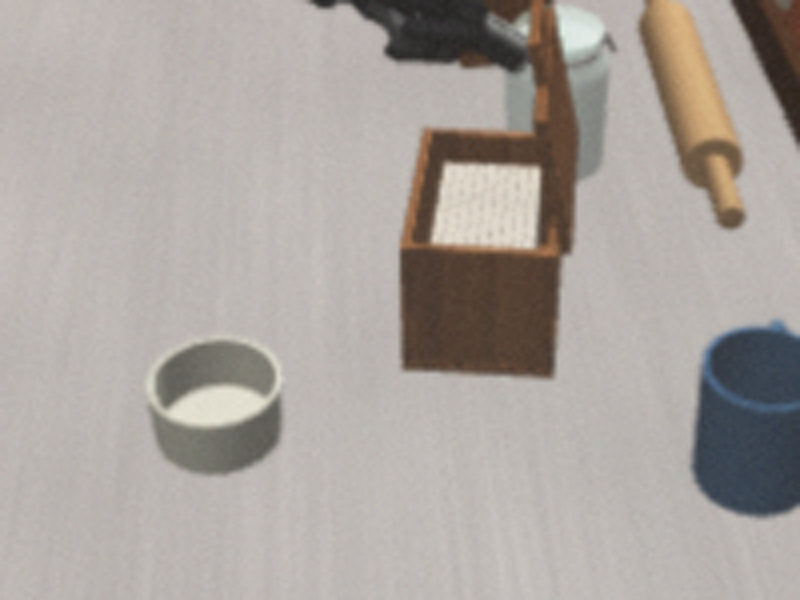

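The lid is at about 80°, with the finger still touching its underside near (525,60). A few slow rows should take it past upright.

Units first: shifts go in units of 100 mm and turns go in units of 0.25 rad. So 2.5 mm is 0.025, 1.7 mm is 0.017.

```bash
echo '0,0,0,0.017,0,0.025,0 | 0,0,0,0.017,0,0.025,0 | 0,0,0,0.017,0,0.025,0 | 0,0,0,0.017,0,0.025,0 | 0,0,0,0.017,0,0.025,0' | python3 steer.py|grep -E 'force'
echo '0,0,0,0.017,0,0.025,0 | 0,0,0,0.017,0,0.025,0 | 0,0,0,0.017,0,0.025,0 | 0,0,0,0.017,0,0.025,0 | 0,0,0,0.017,0,0.025,0' | python3 steer.py|grep -E 'force'
echo '0,0,0,0.017,0,0.025,0 | 0,0,0,0.017,0,0.025,0 | 0,0,0,0,0,0,0 | 0,0,0,0,0,0,0 | 0,0,0,0,0,0,0' | python3 steer.py|grep -E 'force'
echo '0,0,0,0,0,0,0 | 0,0,0,0,0,0,0 | 0,0,0,0,0,0,0 | 0,0,0,0,0,0,0 | 0,0,0,0,0,0,0' | python3 steer.py|grep -E 'force'
python3 st.py
echo '0,0,0,0,0,-0.12,0 | 0,0,0,0,0,-0.25,0 | 0,0,0,0,0,-0.35,0 | 0,0,0,0,0,-0.35,0 | 0,0,0,0,0,0,0' | python3 steer.py|grep -E 'force'
python3 st.py|head -2;python3 ram.py pics/s7.png
```

```text
contact_force: [-0.4, 0.0, 0.0]
grasp_force: 0.0
contact_force: [0.9, 0.7, 0.8]
grasp_force: 0.0
contact_force: [-0.1, -0.3, -0.2]
grasp_force: 0.0
contact_force: [-0.1, 0.5, -0.2]
grasp_force: 0.0
q [-0.4   0.31  2.26  2.57  0.45 -1.14] clock 12.75 F [-0.1  0.5 -0.2]
tcp local [ 42.1  -1.7 211.1]
tool axes in caddy frame (columns)
 [[ 0.555  0.013  0.832]
 [-0.043 -0.998  0.044]
 [ 0.831 -0.06  -0.553]]
tip upper corner [ 66.5  -1.2 208.1]
contact_force: [0.4, 1.1, 0.5]
grasp_force: 0.0
q [-0.48  0.04  2.38  2.21  0.39 -0.82] clock 13.17 F [0.4 1.1 0.5]
tcp local [-50.3  -6.1 272.6]
```

View pics/s7.png

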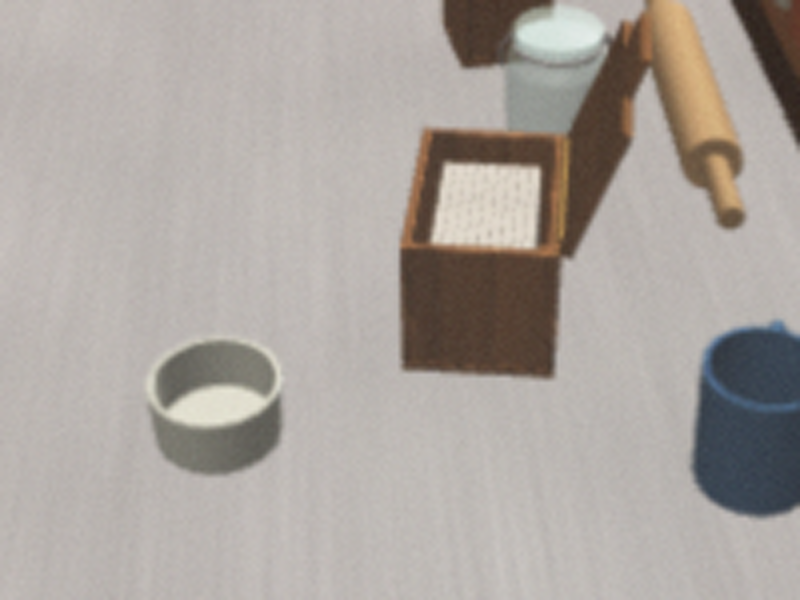

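The lid is leaning back open at its stop, the caddy hasn't moved, the ramekin is clear of its front, and the robot is free of everything.

```bash
python3 -c "
from rig import r
print(r.sign_off())"
```

```text
the job is handed in; nothing more can be done
None
```

I slid the ramekin sideways until it was about 25 mm clear of the low caddy's front, then opened the caddy's lid, which leans back at its stop; the caddy hasn't moved, nothing else was touched, and I handed the job in at about 13 s.

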